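# Hold the grinder's bayonet lid half-turned

### The arm

A 6-joint arm with a two-finger parallel gripper is mounted at the origin on the work surface. World frame = base frame: x ahead of the robot, y to its left, z up, the work surface at z = 0. Lengths are in m, angles in rad, forces in N, time in s.
With the tool pointing down it reaches from about 0.35 to 0.85 m from the base axis. Payload 8.1 kg.
Tool frame: the origin (TCP) lies on the centre line of the jaws, within the pads' length; the fingertips stand 17 mm ahead of it and the grasp point (between the pads) lies 2 mm behind it; z points along the fingers, y is the line along which they close (so a half turn about z gives the same grasp; the last joint's range is limited). The gripper opens to 93 mm and grips with 3 to 60 N. Pads are 15 mm wide; open, the fingers measure 128 mm over their backs; the gripper's body (75 mm by 188 mm) begins 65 mm behind the grasp point.
Start: joints at [-1.3, 0.13, 1.488, -0, 1.523, -0.085], TCP at [0.209, -0.562, 0.236] pointing down, gripper open.
Joint ranges: [-2.96, 2.96], [-0.89, 2.26], [0.02, 2.5], [-1.34, 4.48], [0, 2.73], [-2.66, 2.66]. Speed limits (rad/s): [2.39, 2.39, 2.79, 3.14, 3.14, 3.14].

### API

Orientations are given as a rotation vector (axis times angle).
In Python, from plant import robot, optics, close_job, models gives the robot as it stands.
- The arm moves only by the shell command python3 -m inch 'ROWS' [OPENING] [FORCE]. ROWS is a JSON object of lists of equal length, an entry for each row: "travel": the shift along the tool's x, y, z in m, a list of three; "spin": the turn about the tool's z in rad. In form: {"travel": [[x, y, z], ...], "spin": [spin, ...]}. A call has 1 to 10 rows; each row is the pose to reach, as a shift and turn from the pose commanded when the call began, along the tool's axes at that moment; what a row does not reach only later rows make up. A row lasts 1/12 s, in which the tool goes at most 41.7 mm and 7.16 degrees, less where a joint would pass 70% of its speed; a pose out of reach is approached as far as the arm can. A call with a gripper value outside its range is refused whole. OPENING is the closure, from 0 (fully open) to 1 (shut), set as the call begins (- or left out, the last holds). The fingers move at their own pace and stop on an object; FORCE is the grip in N (left out, the last holds). Time passes only in rows, so rows that repeat a pose let the fingers close. It gives the time, the measured TCP pose, the force, the opening and the grip force at its end, in the units of the state.
- robot.read_state(): the state, without advancing time (a new reading comes with each control period).
- optics.read_camera(name): name is "side" or "top"; returns (picture, depth): 420x560x3 uint8, red, green, blue; 420x560 float32, m along the optical axis (not along the pixel's ray), 0 where there is no reading.
- optics.camera_info(name): a dict with "camera_matrix" (3x3 intrinsics, pixels), "view" (4x4, takes a point from world to camera coordinates). Camera axes: x right, y down, z forward; pixel columns grow to the right and rows downward; lengths in m; the calibration is good to about 2 mm. A picture is of the moment at which its call begins. camera_info takes no time and is no camera call.
- close_job(): hands the job in; it is judged then, once.
Trained networks look in the newest picture that a camera, given by its name, has taken for a name from the list of things; names that differ only in an ending like _2 or _b are one class to them, and where a whole thing is asked for, a point or a joint stands for the part that bears it (a point fixed in the world has none). Each returns a list of dicts, best first, with "p" (0 to 1); they miss things now and then, are a little off and sometimes report something else, mostly with a low value. They report only what shows in the picture. A call takes as long as a camera call.
- models.look_for(camera, name): "centre" ([x, y, z] in m, in world coordinates, good to about 4 mm: the middle of the surface that is visible of it).
- models.masks_of(camera, name): "region" (420x560 bool, what is visible of it).
The state is a dict: "t": time; "q": joint angles; "dq": joint speeds; "joint_torque": joint torques, N m; "tool_pos": TCP position; "orientation": TCP orientation; "force": force on the tool from outside, world axes, zero at the start; "wrist_torque": the same for the moment, N m; "opening": finger opening in m; "gripper_force": force on a finger pad.
Only numpy, scipy, OpenCV 4.12 (cv2) and the standard library are available. Lean on these libraries where they do the work, as an engineer would, in place of code of your own. Each camera call takes 0.05 s, during which the arm holds its last target. There are 200 camera calls.

### The job

Fit the red lid with the black handle bar into the grinder's mouth: let its two lugs drop through the two notches by the red marks until it sits down on the rim, then turn it clockwise (seen from above) half-way to the lock, so that its handle bar points along the yellow marks and the sprung feed shutter stands half open. Hold it there against the spring, never turning on into the lock click, and finish still gripping it in that position. Leave the cups, the jar and the strainer undisturbed.

Things in the scene. Friction and masses are not known exactly. Their poses are not given: they have to be found in the camera images.
- lid: Loose round lid, 160 g or so, upright on the counter: aluminium plug 59 mm across, 14 mm high (bottom edge bevelled 3 mm); on it a red plastic cap 88 mm across, 5 mm thick; on that a black grip bar along x. Two brass lugs on the plug, along +x and -x, in line with the bar. Origin: centre of the plug's underside, z up. A half turn gives the same lid.
- lid_bar (a point): Point to grip on the lid's black bar, on the lid's axis, 44 mm above its origin. The upright bar is 56 mm long (lid x), 12 mm thick (lid y), 34 mm high, from 19 to 53 mm above the lid's origin.
- lid_lug (a point): Outer end of the lid's +x lug, 38.5 mm from the axis. Lugs are 10 mm wide and 5 mm high, 2 to 7 mm above the lid's origin; the other is on the -x side.
- collar: Round mouth on the fixed aluminium grinder, 100 mm across, rim top 190 mm above the counter. Origin: centre of the mouth at the rim's top, z up; x along the two notches (red marks outside). The rim's flange leaves a hole 65 mm across and is 5 mm thick. Seated, the lid's cap rests on the rim, lid origin 14 mm below this one. Black marks, 90 degrees clockwise of red, show the lock.
- notch (a point): Middle of the notch on the collar's +x side, 36 mm from the axis, at the rim's top; the other is on the -x side. Notches are 16 mm wide, out to 42 mm from the axis. With the bar along collar x, either way round, the lugs pass with about 3 mm play each way. Seated, the lid turns only clockwise from above, lugs under the flange with 2 mm vertical play.
- half_mark: The two yellow marks outside the collar, half a turn apart, 45 degrees clockwise of the red ones (marks reach 59 mm from the axis, tops 1 mm below the rim's). Origin as the collar's; x points along the yellow marks. The lid is half-way when its bar lies along this x, either way round.
- shutter (a joint): Angle of the sprung shutter ring in the mouth, rad: 0 closed, growing clockwise. The lugs push it after 0.1 rad of free play: it reads about 0.69 with the lid half-way. The spring pushes back with 0.06 N m at 0, 0.16 N m half-way, and turns back a lid let go. A sprung catch meets a lug at about 1.0 rad of lid turn and snaps past it (the lock click) at about 1.4 rad.
- cup_a: White ceramic cup with a handle, 72 mm across, 65 mm high, on a saucer on the steel tray (fixed, 300 mm by 240 mm); origin at the underside's centre. Leave alone.
- cup_b: The second such cup on the same tray; origin at the underside's centre. Leave alone.
- jar: Closed green plastic jar, 80 mm across, about 115 mm high, on the counter; origin at the underside's centre. Leave alone.
- strainer: Steel tea strainer, bowl 72 mm across and 26 mm high with a handle reaching 139 mm along +x, on the counter; origin at the bowl's underside. Leave alone.

How it is judged:
On the way, in this order (a step that is already met when the one before it is completed fails the run):
1. the lid is seated in the mouth with its lugs through the notches, not yet turned (z of lid in the frame of collar below -0.0115 m and horizontal distance between lid and collar below 0.006 m and angle between lid's own z axis and vertical below 0.08 rad and value of joint shutter below 0.3 rad), for 0.1 s.
2. the lid is turned clockwise half-way, along the yellow marks, opening the shutter (z of lid in the frame of collar below -0.0115 m and horizontal distance between lid and collar below 0.006 m and angle between lid's own z axis and vertical below 0.08 rad and angle between the x axis of lid and the x axis of half_mark, either way round below 0.2 rad and value of joint shutter between 0.35 and 1 rad), for 0.5 s.
At the end, for the whole second after the job is handed in: The lid sits in the mouth (its origin at least 11.5 mm below the rim's top, within 6 mm of the axis, tilted under 0.08 rad), its bar within 0.2 rad of the yellow marks, the shutter held still between 0.35 and 1.0 rad, and the fingers still gripping the lid (over 15 N of contact force in all) (all of step 2 and velocity of joint shutter between -0.15 and 0.15 rad/s and contact force between the fingers and lid above 15 N); the arm keeps its last pose, push and grip.
It fails at once if the lid is turned on towards the lock click (shutter beyond 1.15 rad) (value of joint shutter above 1.15 rad).
It fails at once if a cup is moved by more than 25 mm or tipped (distance of cup_a from where it was at the start of the episode above 0.025 m or angle between cup_a's own z axis and vertical above 0.35 rad).
It fails at once if a cup is moved by more than 25 mm or tipped (distance of cup_b from where it was at the start of the episode above 0.025 m or angle between cup_b's own z axis and vertical above 0.35 rad).
It fails at once if the jar is moved by more than 25 mm or tipped (distance of jar from where it was at the start of the episode above 0.025 m or angle between jar's own z axis and vertical above 0.35 rad).
It fails at once if the strainer is moved by more than 25 mm or tipped (distance of strainer from where it was at the start of the episode above 0.025 m or angle between strainer's own z axis and vertical above 0.35 rad).
It also fails if it takes over 42 s, if anything falls off the work surface, if the arm or the gripper's body presses on something with over 40 N, if the wrist force passes 120 N, or if a joint passes its speed limit or range.

## Working session

There is one attempt and no reset: what is moved stays moved. The work goes in short steps, Python scripts to look and compute and a shell command to move; the robot and the scene stay as the last step left them, time stands still between calls to the robot, and variables do not carry over. Pictures are saved under pics/ and viewed, at most 10 in all, crops included, and the job is handed in when it is done.

```bash
mkdir -p pics; ls; cat > h.py <<'E'
import numpy as np, cv2
from plant import robot, optics, models
def snap(c):
    im,d=optics.read_camera(c); return im,d
def cloud(c,d):
    i=optics.camera_info(c);K=np.array(i["camera_matrix"]);V=np.array(i["view"])
    v,u=np.mgrid[:d.shape[0],:d.shape[1]]
    P=np.stack([(u-K[0,2])/K[0,0]*d,(v-K[1,2])/K[1,1]*d,d],-1)
    W=(P-V[:3,3])@V[:3,:3]; W[d==0]=np.nan
    return W
E
python3 - <<'E'
from h import *
for c in("top","side"):
    im,d=snap(c); cv2.imwrite(f"pics/{c}0.png",im[...,::-1]); np.savez(f"pics/{c}0.npz",im=im,d=d)
    for n in("lid","lid_bar","lid_lug","collar","half_mark","notch"):
        print(c,n,[(np.round(r["centre"],4).tolist(),round(r["p"],2)) for r in models.look_for(c,n)][:3])
print(robot.read_state())
E
```

```text
pics
top lid []
top lid_bar [([0.477, -0.0606, 0.024], 0.66)]
top lid_lug [([0.4787, -0.0587, 0.0188], 0.92), ([0.5467, -0.2485, 0.1712], 0.37)]
top collar [([0.5465, -0.2451, 0.1915], 0.72)]
top half_mark []
top notch [([0.5455, -0.2443, 0.191], 0.91), ([0.5369, 0.2405, 0.018], 0.55)]
side lid [([0.4816, -0.0514, 0.0156], 0.87)]
side lid_bar [([0.4757, -0.0514, 0.0224], 0.77)]
side lid_lug [([0.4815, -0.0502, 0.0188], 0.94)]
side collar [([0.5455, -0.2178, 0.1813], 0.72)]
side half_mark [([0.7771, -0.1851, 0.0748], 0.52), ([0.483, -0.0538, 0.0192], 0.25)]
side notch [([0.5486, -0.2145, 0.1821], 0.58)]
{'t': 0.7, 'q': array([-1.30039885e+00,  1.30347354e-01,  1.48817090e+00, -9.27086868e-06,
        1.52301036e+00, -8.54344119e-02]), 'dq': array([ 0.00096226,  0.00064321, -0.0004175 , -0.00194035, -0.00104326,
       -0.00124336]), 'joint_torque': array([ 3.55689417e-04, -5.59592807e+01, -4.91947818e+01,  7.70069682e-02,
        2.26624013e-02, -3.04444256e-05]), 'tool_pos': array([ 0.20902537, -0.56243195,  0.23568269]), 'orientation': array([ 3.09193784e+00,  5.55984551e-01, -5.19461439e-06]), 'force': array([ 0.60128085,  0.53035869, -0.19894494]), 'wrist_torque': array([ 0.02293303, -0.02291926,  0.00665208]), 'gripper_force': 0.0, 'opening': 0.09294509928785588}
```

View pics/top0.png

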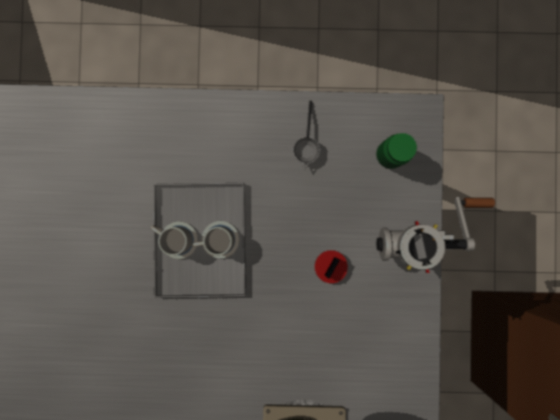

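View pics/side0.png

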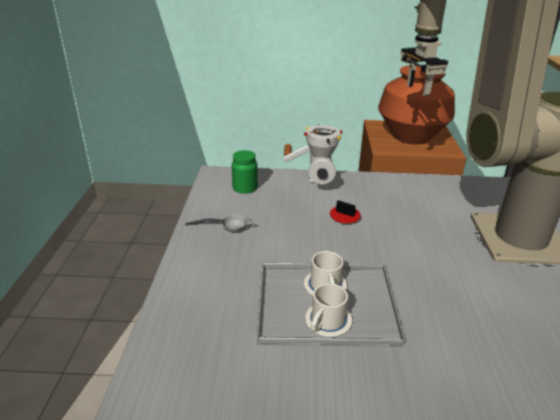

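The top view shows the lid at about (331,267) with its bar tilted, and the grinder mouth at (422,246) with marks around it. The jar is at (398,150), the strainer at (310,150) and the cups at (178,240) and (220,240). In the side view the lid is at (345,212) and the mouth at (323,133). Next I'll measure by colour and zoom in.

```bash
cat > m.py <<'E'
from h import *
def onplane(c,u,v,z):
    i=optics.camera_info(c);K=np.array(i["camera_matrix"]);V=np.array(i["view"]);R=V[:3,:3]
    o=-R.T@V[:3,3]; r=R.T@np.array([(u-K[0,2])/K[0,0],(v-K[1,2])/K[1,1],1]); return o+r*(z-o[2])/r[2]
if __name__=="__main__":
    z=np.load("pics/top0.npz");im,d=z["im"],z["d"]; W=cloud("top",d)
    i=optics.camera_info("top");print(np.array(i["camera_matrix"])[0,0],np.round(np.linalg.inv(i["view"]),3))
    hsv=cv2.cvtColor(im,cv2.COLOR_RGB2HSV)
    H,S,Vv=[hsv[...,k].astype(int) for k in range(3)]
    box=np.zeros(H.shape,bool);box[210:285,385:460]=1
    for n,m in (("red",((H<8)|(H>172))&(S>120)&(Vv>60)&box),("yel",(H>18)&(H<35)&(S>90)&(Vv>60)&box)):
        k,l,s,c=cv2.connectedComponentsWithStats(m.astype(np.uint8),connectivity=8)
        for j in range(1,k):
            print(n,s[j,4],c[j].round(1),onplane("top",*c[j],.189).round(4),np.nanmedian(W[l==j],0).round(3))
    lb=np.zeros(H.shape,bool);lb[240:295,305:360]=1
    red=((H<8)|(H>172))&(S>120)&(Vv>50)&lb
    hull=cv2.convexHull(np.argwhere(red)[:,::-1].astype(np.int32)); (c,r)=cv2.minEnclosingCircle(hull)
    print("cap",c,r,onplane("top",*c,.019),"depth z",np.nanmedian(W[red],0))
    disk=np.zeros(H.shape,np.uint8);cv2.fillConvexPoly(disk,hull,1)
    top=(disk>0)&(W[...,2]>.04); blk=(disk>0)&~red&(Vv<60)
    for n,m in(("bar depth",top),("bar black",blk)):
        p=np.argwhere(m)[:,::-1].astype(np.float32)
        if len(p)>5:
            print(n,len(p),cv2.minAreaRect(p)); q=np.array([onplane("top",*a,.053)[:2] for a in p]); w,v=np.linalg.eigh(np.cov(q.T)); print(q.mean(0),np.degrees(np.arctan2(v[1,1],v[0,1])))
    m=(W[...,2]>.18)&(W[...,2]<.2)&box; p=np.argwhere(m)[:,::-1].astype(np.int32)
    q=W[m]; print("rim",len(q),np.nanmedian(q,0),cv2.minEnclosingCircle(p))
    big=[cv2.resize(im[a:a+70,b:b+70],(400,400),interpolation=cv2.INTER_CUBIC) for a,b in((232,296),(211,387))]
    out=np.clip(np.hstack(big).astype(float)*1.6,0,255).astype(np.uint8)
    cv2.imwrite("pics/zoom0.png",out[...,::-1])
E
python3 m.py
```

```text
413.9355776047054 [[ 0.023 -0.999  0.024  0.605]
 [-1.    -0.023  0.004  0.067]
 [-0.004 -0.024 -1.     1.113]
 [ 0.     0.     0.     1.   ]]
red 10 [416.3 222.7] [ 0.6002 -0.2298  0.189 ] [ 0.6   -0.229  0.189]
red 8 [427.1 270.9] [ 0.4937 -0.2555  0.189 ] [ 0.494 -0.255  0.19 ]
yel 15 [435.2 225.8] [ 0.5943 -0.2719  0.189 ] [ 0.594 -0.272  0.189]
yel 23 [408.4 267.2] [ 0.5009 -0.2139  0.189 ] [ 0.5   -0.215  0.188]
cap (330.67742919921875, 266.6612854003906) 16.7456111907959 [ 0.47829496 -0.06088094  0.019     ] depth z [ 0.47969856 -0.05853487  0.01984128]
bar depth 119 ((331.5424499511719, 267.5235900878906), (5.342071533203125, 21.95105743408203), 29.05460548400879)
[ 0.48003431 -0.05914025] 152.2350641084548
bar black 135 ((333.6461486816406, 265.8307800292969), (11.927988052368164, 24.557621002197266), 52.12501525878906)
[ 0.48074525 -0.06072309] 150.169365911998
rim 992 [ 0.54746588 -0.24015634  0.19009648] ((421.0543212890625, 246.23538208007812), 26.684513092041016)
```

View pics/zoom0.png

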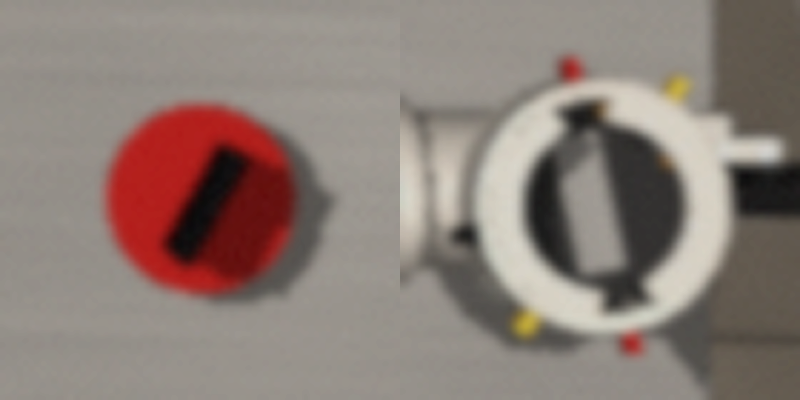

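The zoom shows the bar at about -28° through the lid's centre. The notches and red marks run along about 13.5° and the yellow along about -31.6°. The centres of the red and yellow pairs agree at (0.547, -0.243), and the rim at z 0.190 matches its given height. Next is a helper for the tool-frame deltas.

```bash
cat > go.py <<'E'
import sys
from h import *
from scipy.spatial.transform import Rotation as R
# target x y z bearing(deg) -> travel, spin from the present pose
x,y,z,b=map(float,sys.argv[1:5]); s=robot.read_state()
M=R.from_rotvec(s["orientation"]).as_matrix(); ph=np.degrees(np.arctan2(M[1,0],M[0,0]))
print("travel",(M.T@(np.array([x,y,z])-s["tool_pos"])).round(4),"spin",round(np.radians((ph-b+180)%360-180),4),"bearing",ph.round(2),"tilt",M[2,2].round(5),"t",s["t"],s["tool_pos"].round(4),"q6",s["q"][5].round(2),"open",round(s["opening"],4),"F",s["force"].round(1),"gf",round(s["gripper_force"],1))
E
python3 go.py 0.479 -0.060 0.15 -28
```

```text
travel [ 0.4281 -0.3769  0.0857] spin 0.8445 bearing 20.39 tilt -1.0 t 0.7 [ 0.209  -0.5624  0.2357] q6 -0.09 open 0.0929 F [ 0.6  0.5 -0.2] gf 0.0
```

```bash
python3 -m inch '{"travel": [[0.03,-0.026,-0.01],[0.06,-0.053,-0.02],[0.09,-0.08,-0.02],[0.12,-0.106,-0.02],[0.15,-0.132,-0.02],[0.18,-0.158,-0.02],[0.21,-0.185,-0.02],[0.24,-0.211,-0.02],[0.27,-0.238,-0.02],[0.3,-0.264,-0.02]], "spin": [0.08,0.16,0.24,0.32,0.4,0.48,0.56,0.64,0.72,0.8]}' 0.3; python3 go.py 0.479 -0.060 0.12 -28
```

```text
t: 1.53
tool_pos: [0.3988, -0.2086, 0.256]
orientation: [3.063, -0.698, 0.001]
force: [1.1, 0.2, -0.2]
opening: 0.0653
gripper_force: 0.0
travel [ 0.0077 -0.1687  0.136 ] spin 0.0403 bearing -25.69 tilt -1.0 t 1.5333 [ 0.3988 -0.2086  0.256 ] q6 1.42 open 0.0653 F [ 1.1  0.2 -0.2] gf 0.0
```

```bash
python3 -m inch '{"travel": [[0.001,-0.03,0.01],[0.003,-0.06,0.04],[0.004,-0.09,0.07],[0.005,-0.12,0.10],[0.006,-0.145,0.125],[0.007,-0.16,0.136],[0.008,-0.165,0.136],[0.008,-0.165,0.136],[0.008,-0.165,0.136]], "spin": [0.02,0.04,0.04,0.04,0.04,0.04,0.04,0.04,0.04]}'
python3 - <<'E'
from h import *
im,d=snap("side"); 
im2,d2=snap("top")
for c in("top","side"):
  for n in ("lid","lid_bar"):
    print(c,n,[(np.round(r["centre"],4).tolist(),round(r["p"],2)) for r in models.look_for(c,n)][:2])
W=cloud("side",d); m=np.zeros(d.shape,bool); m[195:230,325:368]=1
z=np.load("pics/side0.npz"); W0=cloud("side",z["d"]); q=W0[m]; 
b=q[(q[:,2]>.03)&(q[:,2]<.06)]; print("bar side",len(b),np.nanmean(b,0))
r=q[(q[:,2]>.015)&(q[:,2]<.024)]; print("cap side",np.nanmin(r,0),np.nanmax(r,0),len(r))
print(cv2.minEnclosingCircle((r[:,:2]*1000).astype(np.float32)))
b=b[b[:,2]>.05]; print(len(b),b.mean(0)); w,v=np.linalg.eigh(np.cov(b[:,:2].T)); print(np.degrees(np.arctan2(v[1,1],v[0,1])))
E
python3 go.py 0.479 -0.060 0.042 -28
```

```text
t: 2.28
tool_pos: [0.4771, -0.0656, 0.121]
orientation: [3.05, -0.752, 0.003]
force: [-0.3, -0.1, 0.5]
opening: 0.065
gripper_force: 0.0
top lid [([0.5111, -0.0827, 0.0194], 0.48)]
top lid_bar [([0.5108, -0.0836, 0.0219], 0.65)]
side lid []
side lid_bar [([0.4779, -0.0522, 0.0214], 0.89)]
bar side 177 [ 0.47896149 -0.05727277  0.04401778]
cap side [ 0.43539231 -0.08755818  0.01508586] [ 0.52108009 -0.01640426  0.02366489] 287
((479.0849609375, -59.123863220214844), 43.97163009643555)
54 [ 0.47841396 -0.05925705  0.05276949]
154.24803758575104
travel [-0.0008 -0.0062  0.0786] spin 0.0032 bearing -27.82 tilt -1.0 t 2.5833 [ 0.4767 -0.0658  0.1206] q6 1.81 open 0.0652 F [-0.2  0.6 -0.1] gf 0.0
```

```bash
python3 -m inch '{"travel": [[0,-0.006,0.02],[0,-0.006,0.05],[0,-0.006,0.07],[0,-0.006,0.0785],[0,-0.006,0.0785],[0,-0.006,0.0785]], "spin": [0,0,0,0,0,0]}'; python3 go.py 0.479 -0.0595 0.042 -28
```

```text
t: 3.08
tool_pos: [0.4793, -0.0599, 0.0416]
orientation: [3.05, -0.754, -0.0]
force: [0.6, -0.6, 0.7]
opening: 0.0649
gripper_force: 0.0
travel [-0.0004 -0.0002 -0.0004] spin 0.0041 bearing -27.77 tilt -1.0 t 3.0833 [ 0.4793 -0.0599  0.0416] q6 1.82 open 0.0649 F [ 0.6 -0.6  0.7] gf 0.0
```

```bash
python3 -m inch '{"travel": [[0,0,0],[0,0,0],[0,0,0],[0,0,0],[0,0,0],[0,0,0],[0,0,0],[0,0,0]], "spin": [0,0,0,0,0,0,0,0]}' 1 50; python3 -m inch '{"travel": [[0,0,-0.03],[0,0,-0.07],[0,0,-0.11],[0,0,-0.15],[0,0,-0.19],[0,0,-0.225],[0,0,-0.225],[0,0,-0.225]], "spin": [0,0,0,0,0,0,0,0]}'; python3 go.py 0.547 -0.2428 0.265 13.5
```

```text
t: 3.75
tool_pos: [0.4792, -0.0596, 0.0411]
orientation: [-3.05, 0.753, 0.0]
force: [-0.5, 1.4, -0.2]
opening: 0.0164
gripper_force: 0.0
t: 4.42
tool_pos: [0.4806, -0.0599, 0.2688]
orientation: [-3.05, 0.753, -0.008]
force: [-1.2, 0.2, -2.7]
opening: 0.0115
gripper_force: 50.0
travel [0.1439 0.131  0.0044] spin -0.7197 bearing -27.74 tilt -0.99999 t 4.4167 [ 0.4806 -0.0599  0.2688] q6 1.83 open 0.0115 F [-1.2  0.2 -2.7] gf 50.0
```

```bash
python3 -m inch '{"travel": [[0.02,0.018,-0.01],[0.045,0.042,-0.015],[0.075,0.07,-0.015],[0.105,0.095,-0.015],[0.125,0.115,-0.015],[0.14,0.128,-0.015],[0.144,0.131,-0.015],[0.144,0.131,-0.015],[0.144,0.131,-0.015],[0.144,0.131,-0.015]], "spin": [-0.09,-0.18,-0.28,-0.38,-0.48,-0.58,-0.66,-0.72,-0.72,-0.72]}'; python3 go.py 0.547 -0.2428 0.218 13.5
cat > see.py <<'E'
import sys
from m import *
n=sys.argv[1]
s=robot.read_state(); t=s["tool_pos"]
ims=[]
for c in("top","side"):
    im,d=snap(c); W=cloud(c,d); np.savez(f"pics/{c}{n}.npz",im=im,d=d)
    H,S,V=[cv2.cvtColor(im,cv2.COLOR_RGB2HSV)[...,k].astype(int) for k in range(3)]
    near=(np.hypot(W[...,0]-t[0],W[...,1]-t[1])<.055)&(W[...,2]>.17)
    red=near&((H<8)|(H>172))&(S>120)&(V>40)
    q=W[red]; print(c,"red",len(q),"z med/max",np.nanmedian(q[:,2]).round(4),np.nanpercentile(q[:,2],[5,95]).round(4))
    hi=q[q[:,2]>np.nanpercentile(q[:,2],90)-.004] 
    print(" circle xy mm",cv2.minEnclosingCircle((q[:,:2]*1000).astype(np.float32)))
    i=optics.camera_info(c);p=np.array(i["view"])[:3]@np.r_[t,1];uv=np.array(i["camera_matrix"])@p;u,v=(uv[:2]/uv[2]).astype(int)
    a=im[max(v-35,0):v+35,max(u-35,0):u+35]; ims.append(cv2.resize(a,(400,400),interpolation=cv2.INTER_CUBIC)); print(" crop origin",u-35,v-35)
cv2.imwrite(f"pics/see{n}.png",np.clip(np.hstack(ims).astype(float)*1.5,0,255).astype(np.uint8)[...,::-1])
E
python3 see.py 1
```

```text
t: 5.25
tool_pos: [0.5449, -0.2422, 0.2788]
orientation: [-3.118, -0.366, 0.005]
force: [-0.6, -0.0, -0.9]
opening: 0.0116
gripper_force: 50.0
travel [0.0021 0.0012 0.0608] spin -0.002 bearing 13.38 tilt -0.99999 t 5.25 [ 0.5449 -0.2422  0.2788] q6 0.83 open 0.0116 F [-0.6 -0.  -0.9] gf 50.0
top red 479 z med/max 0.2438 [0.2408 0.2754]
 circle xy mm ((546.5159912109375, -243.28741455078125), 52.64077377319336)
 crop origin 401 215
side red 207 z med/max 0.2436 [0.239  0.2464]
 circle xy mm ((545.2047119140625, -238.84967041015625), 53.042903900146484)
 crop origin 290 67
```

View pics/see1.png

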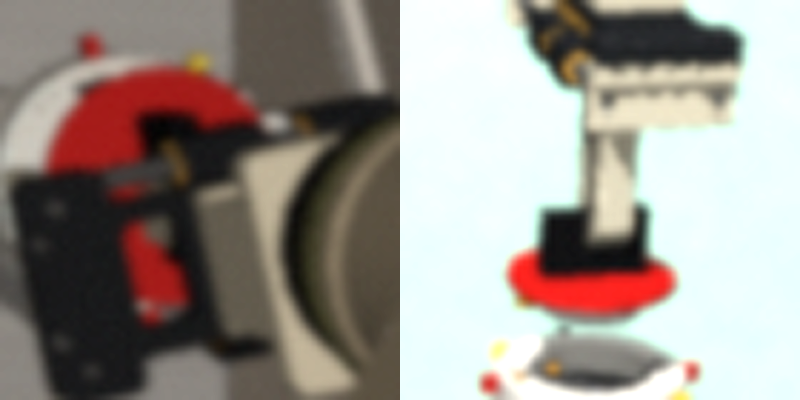

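The crops show the lid held level by the upper part of its bar, with the cap top about 54 mm above the rim and nearly over the mouth. The grip is about 12 mm higher on the bar than planned. I'll fit the cap circle and plane for the offset and tilt.

```bash
cat > fit.py <<'E'
import sys
from m import *
from scipy.optimize import least_squares
n=sys.argv[1]; zc=float(sys.argv[2]); t=robot.read_state()["tool_pos"]
for c in("top","side"):
    z=np.load(f"pics/{c}{n}.npz");im,d=z["im"],z["d"];W=cloud(c,d)
    H,S,V=[cv2.cvtColor(im,cv2.COLOR_RGB2HSV)[...,k].astype(int) for k in range(3)]
    red=(np.hypot(W[...,0]-t[0],W[...,1]-t[1])<.055)&((H<8)|(H>172))&(S>110)&(V>40)&(abs(W[...,2]-zc)<.008)
    q=W[red]; A=np.c_[q[:,:2]-t[:2],np.ones(len(q))]
    f=least_squares(lambda p:A@p-q[:,2],[0,0,zc],loss="soft_l1",f_scale=.001).x
    bg=(W[...,2]<zc-.02)|np.isnan(W[...,2])  # background next to the cap = true outline
    e=[]
    for v,u in np.argwhere(red):
        for dv,du in((0,1),(1,0),(0,-1),(-1,0)):
            if bg[v+dv,u+du] and not(c=="side" and dv==1): e.append(onplane(c,u+du/2,v+dv/2,zc)[:2])
    e=np.array(e); g=least_squares(lambda p:np.hypot(*(e-p).T)-.044,t[:2],loss="soft_l1",f_scale=.001)
    print(c,len(q),"tilt xy",f[:2].round(3),"z",f[2].round(4),"edge",len(e),"centre",g.x.round(4),"rms",np.sqrt(np.mean(g.fun**2)).round(4),"minus TCP",(g.x-t[:2]).round(4))
E
python3 fit.py 1 0.2438; python3 go.py 0.547 -0.2428 0.218 13.5
```

```text
top 439 tilt xy [-0.002  0.02 ] z 0.2435 edge 46 centre [ 0.5503 -0.239 ] rms 0.0068 minus TCP [0.0051 0.003 ]
side 199 tilt xy [-0.004 -0.03 ] z 0.2442 edge 16 centre [ 0.5488 -0.2406] rms 0.0122 minus TCP [0.0036 0.0014]
travel [0.0016 0.0013 0.0619] spin -0.0014 bearing 13.42 tilt -1.0 t 5.35 [ 0.5452 -0.242   0.2799] q6 0.83 open 0.0113 F [-0.3 -0.3 -1.5] gf 50.0
```

```bash
sed -i 's|e=np.array(e); g|e=np.array(e); e=e[np.hypot(*(e-t[:2]).T)>.036]; g|; s|f_scale=.001).$|&|' fit.py; sed -i 's|loss="soft_l1",f_scale=.001)$|loss="cauchy",f_scale=.0007)|' fit.py; python3 fit.py 1 0.2438; python3 - <<'E'
from m import *
# side view: bar extents at its top part
z=np.load("pics/side1.npz");W=cloud("side",z["d"]);V=z["im"].max(-1)
m=np.zeros(V.shape,bool);m[67:137,290:360]=1
q=W[m&(V<60)&(W[...,2]>.246)&(W[...,2]<.276)]
ax=np.array([np.cos(np.radians(13.4)),np.sin(np.radians(13.4))])
print(len(q),np.percentile((q[:,:2]-[.5452,-.242])@ax,[1,5,50,95,99]).round(4),np.percentile(q[:,2],[2,98]))
E
```

```text
top 439 tilt xy [-0.002  0.02 ] z 0.2435 edge 41 centre [ 0.5501 -0.2392] rms 0.0007 minus TCP [0.0049 0.0028]
side 199 tilt xy [-0.004 -0.03 ] z 0.2442 edge 13 centre [ 0.5506 -0.2348] rms 0.0012 minus TCP [0.0053 0.0071]
142 [-0.0205 -0.0182  0.0117  0.0309  0.0321] [0.24701557 0.27496699]
```

The top-camera circle fit and the bar's extents agree: the lid sits about 5.5 mm toward +x in the jaws. I'll correct for that sideways, then check again.

```bash
python3 -m inch '{"travel": [[-0.002,0.001,0.01],[-0.0038,0.0022,0.022],[-0.0038,0.0022,0.022],[-0.0038,0.0022,0.022],[-0.0038,0.0022,0.022]], "spin": [0,0,0,0,0]}'; python3 see.py 2; python3 fit.py 2 0.2215;  python3 go.py 0.547 -0.2428 0.218 13.5
```

```text
t: 5.77
tool_pos: [0.5422, -0.2454, 0.2587]
orientation: [-3.119, -0.369, 0.001]
force: [-0.9, 0.7, -0.9]
opening: 0.0116
gripper_force: 50.0
top red 466 z med/max 0.2238 [0.2209 0.2566]
 circle xy mm ((542.2077026367188, -243.6304473876953), 48.54374694824219)
 crop origin 399 216
side red 204 z med/max 0.2236 [0.2185 0.2258]
 circle xy mm ((539.62158203125, -240.32821655273438), 50.67792510986328)
 crop origin 291 73
top 421 tilt xy [0.004 0.008] z 0.2234 edge 41 centre [ 0.5478 -0.2425] rms 0.0023 minus TCP [0.0051 0.0031]
side 195 tilt xy [ 0.007 -0.024] z 0.224 edge 2 centre [ 0.5476 -0.2471] rms 0.0 minus TCP [ 0.005  -0.0014]
travel [ 0.0048 -0.0018  0.0416] spin 0.0001 bearing 13.51 tilt -1.0 t 5.8667 [ 0.5427 -0.2456  0.2596] q6 0.82 open 0.0115 F [-0.4  0.3 -0.7] gf 50.0
```

View pics/see2.png

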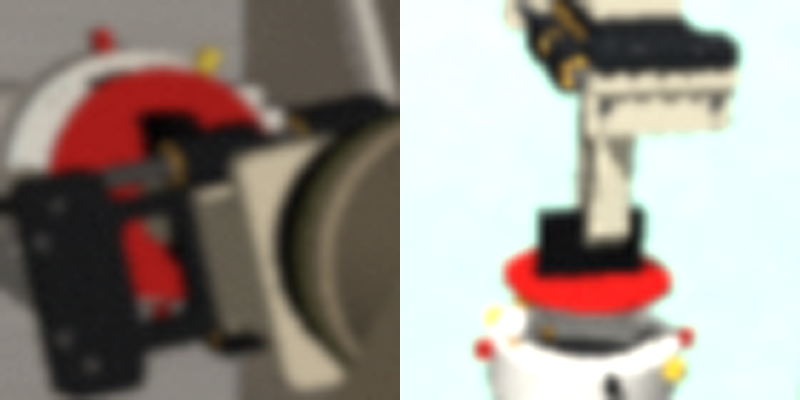

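The lid is now centred over the mouth to within 1 mm, with the plug about 14 mm above the rim. Descending in steps while watching the force.

```bash
python3 -m inch '{"travel": [[-0.0008,0,0.005],[-0.0008,0,0.01],[-0.0008,0,0.014],[-0.0008,0,0.018],[-0.0008,0,0.021],[-0.0008,0,0.021]], "spin": [0,0,0,0,0,0]}'; python3 go.py 0.547 -0.2428 0.2308 13.5
```

```text
t: 6.37
tool_pos: [0.5413, -0.2455, 0.2369]
orientation: [-3.119, -0.369, 0.002]
force: [0.3, 0.3, -1.7]
opening: 0.0114
gripper_force: 50.0
travel [ 0.0062 -0.0013  0.0061] spin 0.0002 bearing 13.51 tilt -1.0 t 6.3667 [ 0.5413 -0.2455  0.2369] q6 0.82 open 0.0114 F [ 0.3  0.3 -1.7] gf 50.0
```

```bash
python3 -m inch '{"travel": [[0,0,0.003],[0,0,0.006],[0,0,0.0075],[0,0,0.0075]], "spin": [0,0,0,0]}'; python3 see.py 3; python3 fit.py 3 0.195; python3 go.py 0.547 -0.2428 0.2308 13.5
```

```text
t: 6.7
tool_pos: [0.5419, -0.2458, 0.2311]
orientation: [3.119, 0.37, 0.001]
force: [-0.5, 0.4, 0.9]
opening: 0.0113
gripper_force: 50.0
top red 432 z med/max 0.1964 [0.1936 0.2343]
 circle xy mm ((548.88916015625, -238.38792419433594), 45.33949661254883)
 crop origin 394 215
side red 201 z med/max 0.1955 [0.1914 0.1979]
 circle xy mm ((539.5170288085938, -242.95947265625), 50.44708251953125)
 crop origin 290 82
top 399 tilt xy [0.003 0.009] z 0.196 edge 4 centre [ 0.5408 -0.2574] rms 0.0008 minus TCP [-0.0011 -0.0115]
side 201 tilt xy [ 0.002 -0.013] z 0.1957 edge 4 centre [ 0.544  -0.2477] rms 0.0011 minus TCP [ 0.0021 -0.0019]
travel [ 0.0057 -0.0018  0.0003] spin 0.0002 bearing 13.51 tilt -1.0 t 6.8 [ 0.5419 -0.2458  0.2311] q6 0.82 open 0.0115 F [-0.6  0.7  1.1] gf 50.0
```

View pics/see3.png

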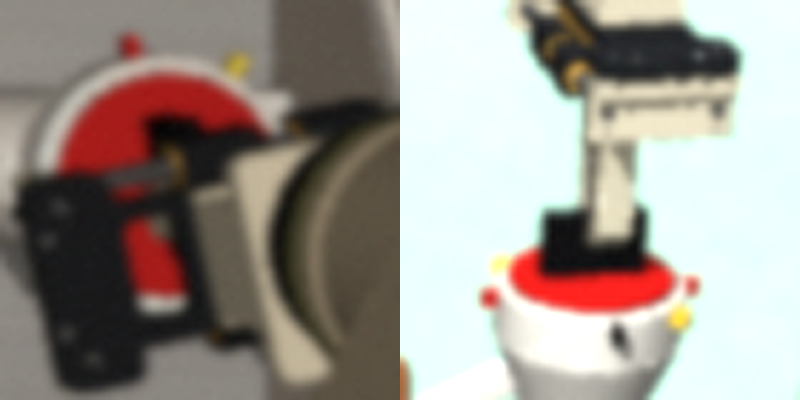

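The lid has dropped in: cap top at about 0.1957 (0.195 when fully seated), level and concentric. Before turning I'll press lightly, let go, and regrip on the axis and lower down.

```bash
python3 -m inch '{"travel": [[0,0,0.001],[0,0,0.001],[0,0,0.001]], "spin": [0,0,0]}'; python3 -m inch '{"travel": [[0,0,0],[0,0,0],[0,0,0],[0,0,0]], "spin": [0,0,0,0]}' 0.6; python3 -m inch '{"travel": [[0.0028,0,0.004],[0.0056,-0.0006,0.008],[0.0056,-0.0006,0.0112],[0.0056,-0.0006,0.0112],[0.0056,-0.0006,0.0112]], "spin": [0,0,0,0,0]}'; python3 go.py 0.547 -0.2428 0.218 13.5
```

```text
t: 7.05
tool_pos: [0.542, -0.2458, 0.2309]
orientation: [3.119, 0.37, 0.002]
force: [-1.9, 1.2, 6.9]
opening: 0.0117
gripper_force: 50.0
t: 7.38
tool_pos: [0.5416, -0.2458, 0.2293]
orientation: [-3.12, -0.369, 0.001]
force: [-0.3, -0.0, 0.5]
opening: 0.0336
gripper_force: 0.0
t: 7.8
tool_pos: [0.5468, -0.2437, 0.2177]
orientation: [-3.119, -0.37, 0.002]
force: [0.4, 1.2, -0.0]
opening: 0.0374
gripper_force: 0.0
travel [ 0.0004 -0.0008 -0.0003] spin 0.0003 bearing 13.52 tilt -1.0 t 7.8 [ 0.5468 -0.2437  0.2177] q6 0.83 open 0.0374 F [ 0.4  1.2 -0. ] gf 0.0
```

```bash
python3 -m inch '{"travel": [[0,0,0],[0,0,0],[0,0,0],[0,0,0],[0,0,0],[0,0,0],[0,0,0],[0,0,0]], "spin": [0,0,0,0,0,0,0,0]}' 1 50; python3 see.py 4; python3 go.py 0.547 -0.2428 0.218 13.5
```

```text
t: 8.47
tool_pos: [0.5471, -0.244, 0.2187]
orientation: [3.119, 0.369, 0.0]
force: [0.6, -0.2, 1.0]
opening: 0.0115
gripper_force: 50.0
top red 368 z med/max 0.1959 [0.1928 0.3068]
 circle xy mm ((551.9330444335938, -231.9324493408203), 47.73460388183594)
 crop origin 391 212
side red 201 z med/max 0.1951 [0.1913 0.1974]
 circle xy mm ((552.8935546875, -238.4098663330078), 47.89493942260742)
 crop origin 288 86
travel [ 0.0002 -0.0012  0.0007] spin 0.0001 bearing 13.51 tilt -1.0 t 8.5667 [ 0.5471 -0.244   0.2187] q6 0.83 open 0.0118 F [-0.4 -0.1  2. ] gf 50.0
```

```bash
python3 -m inch '{"travel": [[0,0,0.0003],[0,0,0.0005],[0,0,0.0005],[0,0,0.0005],[0,0,0.0005],[0,0,0.0005],[0,0,0.0005],[0,0,0.0005]], "spin": [0.05,0.12,0.2,0.28,0.36,0.42,0.45,0.45]}'; python3 go.py 0.547 -0.2428 0.218 -31.6; python3 -c "
from plant import robot;print(robot.read_state()['wrist_torque'])"
```

```text
t: 9.23
tool_pos: [0.5472, -0.2444, 0.2186]
orientation: [3.122, -0.338, 0.002]
force: [-0.7, -2.0, 3.4]
opening: 0.0117
gripper_force: 50.0
travel [-0.0006 -0.0015  0.0006] spin 0.3357 bearing -12.36 tilt -1.0 t 9.2333 [ 0.5472 -0.2444  0.2186] q6 1.28 open 0.0117 F [-0.7 -2.   3.4] gf 50.0
[-0.20287433  0.15967307  0.08307803]
```

Spring torque is showing (+0.08 N m), side forces are small, and the lid is turning. Now the remainder.

```bash
python3 -m inch '{"travel": [[0,0,0],[0,0,0],[0,0,0],[0,0,0],[0,0,0],[0,0,0],[0,0,0],[0,0,0],[0,0,0],[0,0,0]], "spin": [0.05,0.12,0.19,0.26,0.31,0.335,0.335,0.335,0.335,0.335]}'; python3 -m inch '{"travel": [[0,0,0],[0,0,0],[0,0,0],[0,0,0],[0,0,0],[0,0,0]], "spin": [0,0,0,0,0,0]}'; python3 go.py 0.547 -0.2428 0.218 -31.6; python3 -c "
from plant import robot;print(robot.read_state()['wrist_torque'])"; python3 see.py 5; python3 fit.py 5 .195
```

```text
t: 10.07
tool_pos: [0.5471, -0.2445, 0.2186]
orientation: [3.024, -0.849, 0.002]
force: [-0.5, -3.5, 6.0]
opening: 0.0118
gripper_force: 50.0
t: 10.57
tool_pos: [0.5472, -0.2445, 0.2187]
orientation: [3.024, -0.849, 0.002]
force: [-2.0, -3.0, 5.6]
opening: 0.012
gripper_force: 50.0
travel [-0.001  -0.0014  0.0007] spin 0.0038 bearing -31.38 tilt -1.0 t 10.5667 [ 0.5472 -0.2445  0.2187] q6 1.61 open 0.012 F [-2.  -3.   5.6] gf 50.0
[-0.35410025  0.2637944   0.0974176 ]
top red 362 z med/max 0.1958 [0.1928 0.3065]
 circle xy mm ((541.201904296875, -232.9279327392578), 52.00040817260742)
 crop origin 392 212
side red 202 z med/max 0.1951 [0.1918 0.1979]
 circle xy mm ((546.4923706054688, -239.16827392578125), 52.91320037841797)
 crop origin 288 86
top 324 tilt xy [0.005 0.008] z 0.1955 edge 5 centre [ 0.5396 -0.2478] rms 0.0007 minus TCP [-0.0076 -0.0033]
side 205 tilt xy [-0.001 -0.021] z 0.1954 edge 2 centre [ 0.5476 -0.2394] rms 0.0 minus TCP [0.0004 0.0052]
```

View pics/see5.png

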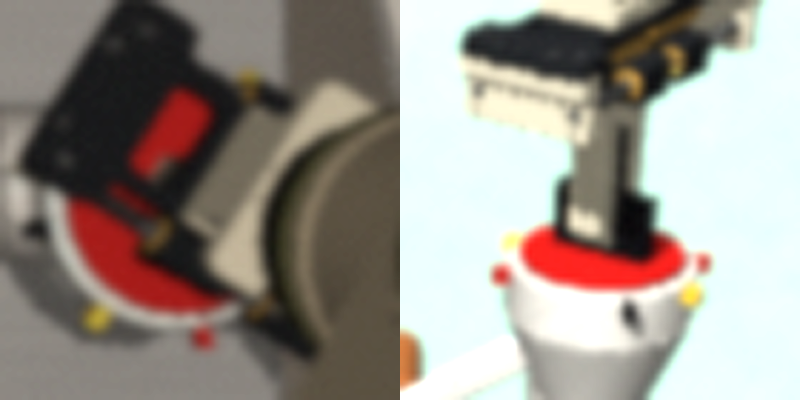

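The lid is seated, with its cap at 0.195 and level. The jaws and bar are at -31.4° against the yellow marks at -31.6°, the grip is 50 N and the arm is still, so I'm handing in.

```bash
python3 -c "
from plant import close_job;print(close_job())"
```

```text
the job is handed in; nothing more can be done
None
```

The lid is seated in the mouth and turned half-way, with its bar within about 0.5° of the yellow marks by the jaw angle. It is held there at 50 N, and the job was handed in at about 10.8 s. I couldn't read the shutter angle directly and no verdict came back.

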